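# Dry the rubber stoppers under the bench blower

## Robot

A 7-joint arm with a two-finger parallel gripper is mounted at the origin on the work surface. World frame = base frame: x ahead of the robot, y to its left, z up, the work surface at z = 0. Lengths are in m, angles in rad, forces in N, time in s.
With the tool pointing down it reaches from about 0.4 to 0.875 m from the base axis. Payload 19.3 kg.
Tool frame: the origin (TCP) lies at the very end of the fingers, on their centre line; the grasp point (between the pads) lies 19 mm behind it; z points along the fingers, y is the line along which they close (so a half turn about z gives the same grasp; the last joint's range is limited). The gripper opens to 85 mm and grips with 20 to 120 N. Pads are 22 mm wide; open, the fingers measure 114 mm over their backs; the gripper's body (76 mm by 85 mm) begins 54 mm behind the grasp point. The pads swing forward as they close: fully open they stand 13 mm farther back than shut.
Start: joints at [1.095, 0.521, -0.036, 1.599, 0.021, 1.021, -0.113], TCP at [0.247, -0.574, 0.209] pointing down, gripper open.
Joint ranges: [-2.91, 2.91], [-0.3, 2.13], [-1.5, 1.42], [0.17, 2.43], [-1.26, 4.41], [0.16, 1.93], [-2.52, 2.52]. Speed limits (rad/s): [1.89, 1.89, 2.39, 2.39, 3.01, 3.01, 3.01].

## Interface

Orientations are given as [roll, pitch, yaw] about the fixed x, y, z axes, in that order (R = Rz(yaw) Ry(pitch) Rx(roll)).
In Python, from workcell import bot, grab_frame, calibration, job gives the robot as it stands.
- The arm moves only by the shell command python3 -m creep 'ROWS' [FORCE]. ROWS is a JSON list of rows, 1 to 5 of them, each an object with the fields aperture (the finger opening in m), xyz (a list: dx, dy, dz in normalised numbers (1 is 50 cm)), rot (a list: a rotation vector rx, ry, rz in a scale on which 1.0 is 45 degrees); a field left out counts as zero (the opening has to be given); each row is the pose to reach, as a shift and turn from the pose commanded when the command began, along the tool's axes at that moment; what a row does not reach only later rows make up. A row lasts 1/8 s, in which the tool goes at most 0.0625 m and 0.188 rad, less where a joint would pass 70% of its speed; a pose out of reach is approached as far as the arm can. The fingers move at their own pace and stop on an object; FORCE is the grip in N (left out, the last holds). Time passes only in rows, so rows that do not move let the fingers close. It prints the time, the measured TCP pose, the force, the opening and the grip force at its end. No shift or turn number may pass 1 either way. Input that does not fit is refused with a message, and nothing moves.
- bot.observe(): the state, without advancing time (a new reading comes with each control period).
- grab_frame(name): name is "side" or "top"; returns (picture, depth): 480x640x3 uint8, blue, green, red; 480x640 float32, m along the optical axis (not along the pixel's ray), 0 where there is no reading.
- calibration(name): a dict with "vfov" (degrees; the focal length in pixels is half the picture's height over the tangent of half this angle, whatever the lens; pixels are square), "cx", "cy" (the principal point, pixels), "dist_coeffs" ([k1, k2, p1, p2, k3] as OpenCV has them; the pictures are not rectified), "eye" and "attitude" of the camera in the world. Camera axes: x right, y down, z forward; pixel columns grow to the right and rows downward; lengths in m; the calibration is good to about 2 mm. A picture is of the moment at which its call begins. calibration takes no time and is no camera call.
- job.job_done(): hands the job in; it is judged then, once.
The state is a dict: "clock": time; "qpos": joint angles; "qd": joint speeds; "joint_efforts": joint torques, N m; "position": TCP position; "tool_rot": TCP orientation; "force": force on the tool from outside, world axes, zero at the start; "moment": the same for the moment, N m; "grip_width": finger opening in m; "finger_force": force on a finger pad.
Only numpy, scipy, OpenCV 4.12 (cv2) and the standard library are available. Lean on these libraries where they do the work, as an engineer would, in place of code of your own. Each camera call takes 0.05 s, during which the arm holds its last target. There are 200 camera calls.

## Task

Spread the heap of five rubber stoppers over the whole steel tray in a single layer, with at least one in each quarter of the tray and a gap of at least 12 mm between any two. Then pull the blower's spring-return air gate out by its handle until its pointer lines up with the rib of the index block, and finish while still holding it there with the fingers. Leave the index block's setting and everything else on the bench as they are.

Things in the scene. Friction and masses are not known exactly. Their poses are not given: they have to be found in the camera images.
- gate (a joint): pull-out of the spring-return air gate, m: 0 closed (where it rests), up to 0.085. It slides along the blower's own -x (away from the far edge, towards the robot's side). A spring pulls it shut with about 3.3 N when closed plus 1.1 N for each 10 mm pulled (about 10.5 N at 65 mm); let go, it snaps shut.
- gate_handle (a point): middle of the gate's round steel handle bar, a staple-shaped handle: bar 12 mm in diameter, 82 mm long over its ends, lying along the blower's y, its axis 33 mm above the gate's flat plate and about 123 mm above the table. The bar crosses free space, so the fingers can go down in front of (-x) and behind (+x) it. Moves with the gate. Its axes are the blower's.
- gate_pointer (a point): end of the small pointer lug with a raised dark rib on the gate's left (+y) edge, 35 mm farther along the blower's +x than the handle bar; moves with the gate. Its axes are the blower's.
- index_mark (a point): the mark: dark rib across the aluminium index block (22 x 18 mm, 12.5 mm high) on the blower top, just +y of the gate's left guide rail. The gate is at the mark when gate_pointer is level with it along the blower's x. Axes as the blower's. Clamped stiffly, at a setting that differs from run to run: 35 to 65 mm of gate pull-out.
- index (a joint): setting of the index block, m: the gate pull-out at which pointer and index ribs line up (gate value = index value)
- blower: fixed grey drying blower with louvres on its -y side (towards the tray), 190 mm (x) x 180 mm (y), top at 85 mm; origin at the centre of its underside, z up, x away from the robot at yaw 0. On top lie two guide rails 8 mm high and the gate's plate (95 x 102 mm).
- tray: fixed shallow steel drying tray, 150 mm (x) x 200 mm (y) outside, walls 4 mm thick, rim 14 mm above the table, inner floor 4 mm above the table; origin at the centre of its underside, axes along its sides. Its quarters are parted by its own x and y axes.
- bottle_a: round glass reagent bottle with a blue cap, 66 mm in diameter and 130 mm tall, loose bystander; origin at the centre of its underside
- bottle_b: round glass reagent bottle with a blue cap, 66 mm in diameter and 130 mm tall, loose bystander; origin at the centre of its underside
- beaker: glass beaker, 64 mm in diameter and 85 mm tall, loose bystander; origin at the centre of its underside
- tube_rack: red plastic tube rack, 90 x 130 x 38 mm, loose bystander; origin at the centre of its underside
- jar: small amber glass jar with a white cap, 48 mm in diameter and 50 mm tall, loose bystander between tray and blower; origin at the centre of its underside
- spatula: flat-bladed spatula with a wooden handle, 150 mm long, lying on the table, handle to its own -x, loose bystander; origin near its middle on the underside
- stopper1_center (a point): centre (mid-height) of the rubber stopper that stands on top of the other four at the start: black, slightly tapered, 30 mm in diameter at the top, 27 mm at the foot, 30 mm tall, standing upright at the start, about 18 to 35 g; its centre is 15 mm above what it stands on. All five are alike.
- stopper2_center (a point): centre (mid-height) of one of the four rubber stoppers at the bottom of the heap: black, slightly tapered, 30 mm in diameter at the top, 27 mm at the foot, 30 mm tall, standing upright at the start, about 18 to 35 g; its centre is 15 mm above what it stands on. All five are alike.
- stopper3_center (a point): centre (mid-height) of one of the four rubber stoppers at the bottom of the heap: black, slightly tapered, 30 mm in diameter at the top, 27 mm at the foot, 30 mm tall, standing upright at the start, about 18 to 35 g; its centre is 15 mm above what it stands on. All five are alike.
- stopper4_center (a point): centre (mid-height) of one of the four rubber stoppers at the bottom of the heap: black, slightly tapered, 30 mm in diameter at the top, 27 mm at the foot, 30 mm tall, standing upright at the start, about 18 to 35 g; its centre is 15 mm above what it stands on. All five are alike.
- stopper5_center (a point): centre (mid-height) of one of the four rubber stoppers at the bottom of the heap: black, slightly tapered, 30 mm in diameter at the top, 27 mm at the foot, 30 mm tall, standing upright at the start, about 18 to 35 g; its centre is 15 mm above what it stands on. All five are alike.

How it is judged:
On the way, in this order (a step that is already met when the one before it is completed fails the run):
1. stoppers spread over the tray in one layer, gate still closed (z of stopper1_center in the frame of tray between 0 and 0.027 m and x of stopper1_center in the frame of tray between -0.071 and 0.071 m and y of stopper1_center in the frame of tray between -0.096 and 0.096 m and z of stopper2_center in the frame of tray between 0 and 0.027 m and x of stopper2_center in the frame of tray between -0.071 and 0.071 m and y of stopper2_center in the frame of tray between -0.096 and 0.096 m and z of stopper3_center in the frame of tray between 0 and 0.027 m and x of stopper3_center in the frame of tray between -0.071 and 0.071 m and y of stopper3_center in the frame of tray between -0.096 and 0.096 m and z of stopper4_center in the frame of tray between 0 and 0.027 m and x of stopper4_center in the frame of tray between -0.071 and 0.071 m and y of stopper4_center in the frame of tray between -0.096 and 0.096 m and z of stopper5_center in the frame of tray between 0 and 0.027 m and x of stopper5_center in the frame of tray between -0.071 and 0.071 m and y of stopper5_center in the frame of tray between -0.096 and 0.096 m and distance between stopper1_center and stopper2_center above 0.039 m and distance between each of stopper1_center, stopper2_center and stopper3_center above 0.039 m and distance between each of stopper1_center, stopper2_center, stopper3_center and stopper4_center above 0.039 m and distance between each of stopper1_center, stopper2_center, stopper3_center, stopper4_center and stopper5_center above 0.039 m and ((x of stopper1_center in the frame of tray below 0 m and y of stopper1_center in the frame of tray below 0 m) or (x of stopper2_center in the frame of tray below 0 m and y of stopper2_center in the frame of tray below 0 m) or (x of stopper3_center in the frame of tray below 0 m and y of stopper3_center in the frame of tray below 0 m) or (x of stopper4_center in the frame of tray below 0 m and y of stopper4_center in the frame of tray below 0 m) or (x of stopper5_center in the frame of tray below 0 m and y of stopper5_center in the frame of tray below 0 m)) and ((x of stopper1_center in the frame of tray below 0 m and y of stopper1_center in the frame of tray above 0 m) or (x of stopper2_center in the frame of tray below 0 m and y of stopper2_center in the frame of tray above 0 m) or (x of stopper3_center in the frame of tray below 0 m and y of stopper3_center in the frame of tray above 0 m) or (x of stopper4_center in the frame of tray below 0 m and y of stopper4_center in the frame of tray above 0 m) or (x of stopper5_center in the frame of tray below 0 m and y of stopper5_center in the frame of tray above 0 m)) and ((x of stopper1_center in the frame of tray above 0 m and y of stopper1_center in the frame of tray below 0 m) or (x of stopper2_center in the frame of tray above 0 m and y of stopper2_center in the frame of tray below 0 m) or (x of stopper3_center in the frame of tray above 0 m and y of stopper3_center in the frame of tray below 0 m) or (x of stopper4_center in the frame of tray above 0 m and y of stopper4_center in the frame of tray below 0 m) or (x of stopper5_center in the frame of tray above 0 m and y of stopper5_center in the frame of tray below 0 m)) and ((x of stopper1_center in the frame of tray above 0 m and y of stopper1_center in the frame of tray above 0 m) or (x of stopper2_center in the frame of tray above 0 m and y of stopper2_center in the frame of tray above 0 m) or (x of stopper3_center in the frame of tray above 0 m and y of stopper3_center in the frame of tray above 0 m) or (x of stopper4_center in the frame of tray above 0 m and y of stopper4_center in the frame of tray above 0 m) or (x of stopper5_center in the frame of tray above 0 m and y of stopper5_center in the frame of tray above 0 m)) and value of joint gate below 0.01 m), for 0.3 s.
2. gate pulled to the mark and held there by the fingers (x of gate_pointer in the frame of index_mark between -0.005 and 0.005 m and contact force between the fingers and gate above 1.5 N), for 0.5 s.
At the end, for the whole second after the job is handed in: All five stoppers on the tray floor (centres below 27 mm over the tray underside), centres 39 mm or more apart, at least one in each quarter; gate pointer at rest within 5 mm of the index rib along the slide, fingers pressing on the gate with over 1.5 N (all of step 2 and z of stopper1_center in the frame of tray between 0 and 0.027 m and x of stopper1_center in the frame of tray between -0.071 and 0.071 m and y of stopper1_center in the frame of tray between -0.096 and 0.096 m and z of stopper2_center in the frame of tray between 0 and 0.027 m and x of stopper2_center in the frame of tray between -0.071 and 0.071 m and y of stopper2_center in the frame of tray between -0.096 and 0.096 m and z of stopper3_center in the frame of tray between 0 and 0.027 m and x of stopper3_center in the frame of tray between -0.071 and 0.071 m and y of stopper3_center in the frame of tray between -0.096 and 0.096 m and z of stopper4_center in the frame of tray between 0 and 0.027 m and x of stopper4_center in the frame of tray between -0.071 and 0.071 m and y of stopper4_center in the frame of tray between -0.096 and 0.096 m and z of stopper5_center in the frame of tray between 0 and 0.027 m and x of stopper5_center in the frame of tray between -0.071 and 0.071 m and y of stopper5_center in the frame of tray between -0.096 and 0.096 m and distance between stopper1_center and stopper2_center above 0.039 m and distance between each of stopper1_center, stopper2_center and stopper3_center above 0.039 m and distance between each of stopper1_center, stopper2_center, stopper3_center and stopper4_center above 0.039 m and distance between each of stopper1_center, stopper2_center, stopper3_center, stopper4_center and stopper5_center above 0.039 m and ((x of stopper1_center in the frame of tray below 0 m and y of stopper1_center in the frame of tray below 0 m) or (x of stopper2_center in the frame of tray below 0 m and y of stopper2_center in the frame of tray below 0 m) or (x of stopper3_center in the frame of tray below 0 m and y of stopper3_center in the frame of tray below 0 m) or (x of stopper4_center in the frame of tray below 0 m and y of stopper4_center in the frame of tray below 0 m) or (x of stopper5_center in the frame of tray below 0 m and y of stopper5_center in the frame of tray below 0 m)) and ((x of stopper1_center in the frame of tray below 0 m and y of stopper1_center in the frame of tray above 0 m) or (x of stopper2_center in the frame of tray below 0 m and y of stopper2_center in the frame of tray above 0 m) or (x of stopper3_center in the frame of tray below 0 m and y of stopper3_center in the frame of tray above 0 m) or (x of stopper4_center in the frame of tray below 0 m and y of stopper4_center in the frame of tray above 0 m) or (x of stopper5_center in the frame of tray below 0 m and y of stopper5_center in the frame of tray above 0 m)) and ((x of stopper1_center in the frame of tray above 0 m and y of stopper1_center in the frame of tray below 0 m) or (x of stopper2_center in the frame of tray above 0 m and y of stopper2_center in the frame of tray below 0 m) or (x of stopper3_center in the frame of tray above 0 m and y of stopper3_center in the frame of tray below 0 m) or (x of stopper4_center in the frame of tray above 0 m and y of stopper4_center in the frame of tray below 0 m) or (x of stopper5_center in the frame of tray above 0 m and y of stopper5_center in the frame of tray below 0 m)) and ((x of stopper1_center in the frame of tray above 0 m and y of stopper1_center in the frame of tray above 0 m) or (x of stopper2_center in the frame of tray above 0 m and y of stopper2_center in the frame of tray above 0 m) or (x of stopper3_center in the frame of tray above 0 m and y of stopper3_center in the frame of tray above 0 m) or (x of stopper4_center in the frame of tray above 0 m and y of stopper4_center in the frame of tray above 0 m) or (x of stopper5_center in the frame of tray above 0 m and y of stopper5_center in the frame of tray above 0 m)) and velocity of joint gate between -0.02 and 0.02 m/s); the arm keeps its last pose, push and grip.
It fails at once if the index block is shifted from its setting by more than 4 mm (distance of index_mark from where it was at the start of the episode above 0.004 m).
It fails at once if a bystander is moved by more than 20 mm (distance of any of bottle_a, bottle_b, beaker, tube_rack, jar, spatula from where it was at the start of the episode above 0.02 m).
It also fails if it takes over 70 s, if anything falls off the work surface, if the arm or the gripper's body presses on something with over 40 N, if the wrist force passes 120 N, or if a joint passes its speed limit or range.

## Working session

There is one attempt and no reset: what is moved stays moved. The work goes in short steps, Python scripts to look and compute and a shell command to move; the robot and the scene stay as the last step left them, time stands still between calls to the robot, and variables do not carry over. Pictures are saved under pics/ and viewed, at most 10 in all, crops included, and the job is handed in when it is done.

```bash
ls; mkdir -p pics; python3 - <<'E'
from workcell import bot, grab_frame, calibration
import cv2
print(bot.observe())
for n in("side","top"):
    p,d=grab_frame(n); cv2.imwrite(f"pics/{n}0.png",p); print(n,calibration(n))
    import numpy as np; np.save(f"pics/{n}0d.npy",d)
E
```

```text
pics
{'clock': 0.0, 'qpos': array([ 1.09479126,  0.52202839, -0.03631061,  1.60004168,  0.02115185,
        1.02110015, -0.11277906]), 'qd': array([ 0.00021984,  0.00084769,  0.00044273,  0.00092583, -0.00136078,
        0.00118632, -0.00068815]), 'joint_efforts': array([-1.42959470e-03, -9.27121139e+01,  1.97915956e+00, -3.69925654e+01,
        1.78876030e-02,  8.33660684e-03,  6.34921867e-05]), 'position': array([ 0.24653726, -0.57389876,  0.20880491]), 'tool_rot': array([-3.14039920e+00,  5.40138232e-05,  4.05776944e-01]), 'force': array([-0.06295125,  0.52772893,  0.49055289]), 'moment': array([ 0.04710678, -0.03290634,  0.0247462 ]), 'finger_force': 0.0, 'grip_width': 0.08533811624254752}
side {'vfov': 51.38787967097964, 'cx': 318.96057902962195, 'cy': 240.37022278883785, 'dist_coeffs': array([0.00748494, 0.        , 0.        , 0.        , 0.        ]), 'eye': array([ 0.49666531, -1.03223097,  0.7401079 ]), 'attitude': array([-2.14751006, -0.02126772, -0.05889078])}
top {'vfov': 45.69817578772098, 'cx': 314.60149034579706, 'cy': 238.74992974404725, 'dist_coeffs': array([-0.15495584,  0.        ,  0.        ,  0.        ,  0.        ]), 'eye': array([ 0.45239649, -0.06544644,  1.34090684]), 'attitude': array([-3.05443222,  0.00529139, -1.55605535])}
```

View pics/top0.png

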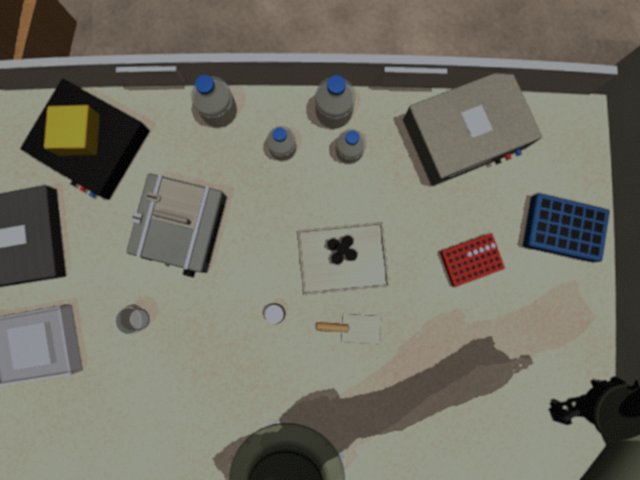

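View pics/side0.png

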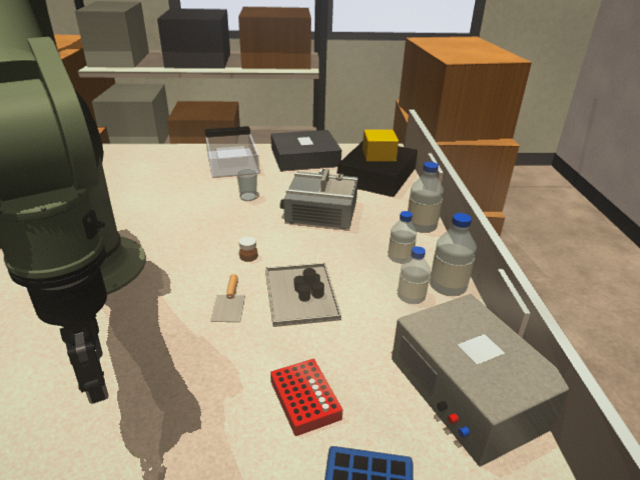

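The top view shows the heap at about (342,249) in the tray centred near (342,258), the blower at (177,225), the gate handle bar at (172,217), the jar at (274,314) and the spatula at (347,328). The side view shows the heap at (310,283), the handle at (325,180) and the jar at (248,249). Next I'll zoom in on the heap and the gate.

```bash
cat > h.py <<'E'
import numpy as np, cv2, sys
from scipy.spatial.transform import Rotation as R
from workcell import bot, grab_frame, calibration
def cam(n):
    c=calibration(n); f=240/np.tan(np.radians(c["vfov"]/2))
    return np.array([[f,0,c["cx"]],[0,f,c["cy"]],[0,0,1]]),c["dist_coeffs"],R.from_euler("xyz",c["attitude"]).as_matrix(),c["eye"]
def ray(n,uv):
    K,d,M,e=cam(n); p=cv2.undistortPoints(np.float64(uv).reshape(-1,1,2),K,d)[:,0]
    return e,np.c_[p,np.ones(len(p))]@M.T
def plane(n,uv,z):
    e,r=ray(n,uv); return e+r*((z-e[2])/r[:,2])[:,None]
def withdepth(n,uv,D):
    e,r=ray(n,uv); uv=np.int32(np.round(np.reshape(uv,(-1,2)))); return e+r*D[uv[:,1],uv[:,0]][:,None]
def proj(n,P):
    K,d,M,e=cam(n); return cv2.projectPoints((np.float64(P).reshape(-1,3)-e)@M,np.zeros(3),np.zeros(3),K,d)[0][:,0]
def two(uvt,uvs):
    out=[]
    for a,b in zip(np.reshape(uvt,(-1,2)),np.reshape(uvs,(-1,2))):
        e1,r1=ray("top",a);e2,r2=ray("side",b); r1=r1[0];r2=r2[0]
        s=np.linalg.lstsq(np.c_[r1,-r2],e2-e1,rcond=None)[0]
        p,q=e1+s[0]*r1,e2+s[1]*r2; out.append(np.r_[(p+q)/2,np.linalg.norm(p-q)])
    return np.array(out)
def crop(im,x,y,w,h,s): return cv2.resize(im[y:y+h,x:x+w],None,fx=s,fy=s,interpolation=cv2.INTER_CUBIC)
def snap(k):
    o={}
    for n in("side","top"):
        p,d=grab_frame(n); cv2.imwrite(f"pics/{n}{k}.png",p); np.save(f"pics/{n}{k}d.npy",d); o[n]=(p,d)
    return o
E
python3 - <<'E'
from h import *
np.set_printoptions(precision=4,suppress=True)
t=cv2.imread("pics/top0.png");s=cv2.imread("pics/side0.png")
a=crop(t,122,165,110,115,3.5);b=crop(t,295,217,100,82,3.5)
c=crop(s,270,160,100,75,4);d=crop(s,260,255,90,75,4)
def pad(i):
    o=np.zeros((300,400,3),np.uint8); i=i[:300,:400] if 0 else i; return o
a=crop(t,122,165,114,86,3.5);b=crop(t,292,215,100,75,4)
m=np.vstack([np.hstack([cv2.resize(x,(400,300)) for x in(a,b)]),np.hstack([c,d])]); cv2.imwrite("pics/m0.png",m)
# tray corners in top view at rim
D=np.load("pics/top0d.npy")
hsv=cv2.cvtColor(t,cv2.COLOR_BGR2HSV)
blk=(t.max(2)<45).astype(np.uint8); blk[:,:320]=0;blk[:,365:]=0;blk[:228]=0;blk[:268]*=1;blk[270:]=0
e,r=ray("top",np.argwhere(blk)[:,::-1].astype(float)); 
P=withdepth("top",np.argwhere(blk)[:,::-1].astype(float),D); print(len(P),P.min(0),P.max(0),P.mean(0))
# depth-based grid over tray and blower
print(withdepth("top",[[315,280],[372,280],[172,218],[177,245],[180,190]],D))
E
```

```text
Traceback (most recent call last):
ValueError: all the input array dimensions except for the concatenation axis must match exactly, but along dimension 1, the array at index 0 has size 800 and the array at index 1 has size 760
```

```bash
python3 - <<'E'
from h import *
np.set_printoptions(precision=4,suppress=True)
t=cv2.imread("pics/top0.png");s=cv2.imread("pics/side0.png")
m=np.vstack([np.hstack([crop(t,124,165,100,75,4),crop(t,292,215,100,75,4)]),np.hstack([crop(s,270,160,100,75,4),crop(s,260,258,100,75,4)])]); cv2.imwrite("pics/m0.png",m)
D=np.load("pics/top0d.npy")
blk=(t.max(2)<45).astype(np.uint8); M=blk*0; M[228:270,320:365]=1; blk*=M
uv=np.argwhere(blk)[:,::-1].astype(float); P=withdepth("top",uv,D)
print(len(P),P.min(0),P.max(0)); hi=P[:,2]>.05; print("hi",hi.sum(),P[hi].mean(0),P[~hi].mean(0))
print(withdepth("top",[[315,280],[372,280],[172,218],[177,245],[180,190]],D))
E
```

```text
470 [ 0.4524 -0.1505  0.0015] [ 0.574  -0.0654  1.3409]
hi 131 [ 0.5431 -0.1193  0.0735] [ 0.542  -0.1183  0.0336]
[[ 0.4722 -0.059  -0.0006]
 [ 0.4739 -0.1927  0.0042]
 [ 0.5992  0.2529  0.1267]
 [ 0.5437  0.2502  0.0845]
 [ 0.6671  0.2466  0.0908]]
```

View pics/m0.png

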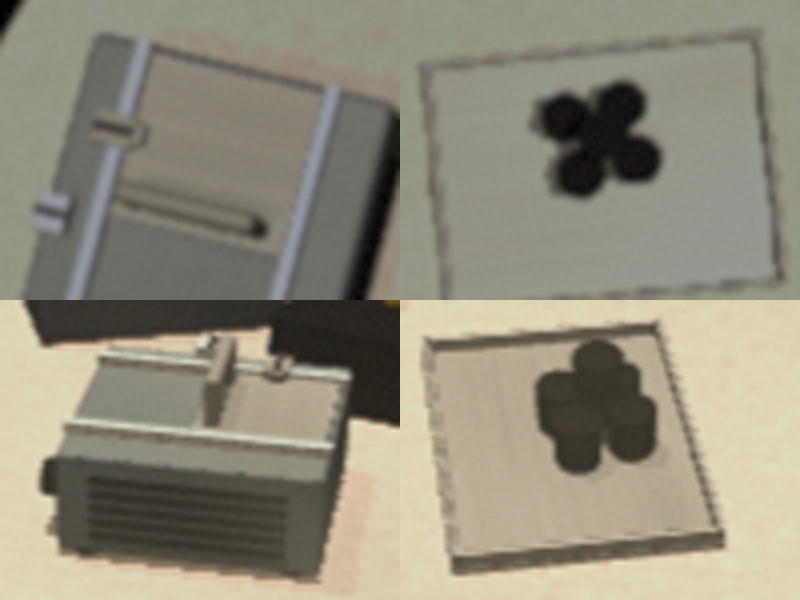

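The crops show four stoppers in a square with the fifth on top of the middle. In crop pixels of the top view their centres are about (565,117), (620,103), (635,158) and (580,172). The pointer rib is near (111,127), the index rib near (52,211), and the handle bar runs from (125,193) to (265,230).

```bash
python3 - <<'E'
from h import *
np.set_printoptions(precision=4,suppress=True)
t=cv2.imread("pics/top0.png");s=cv2.imread("pics/side0.png");D=np.load("pics/top0d.npy")
T=lambda x,y,L:(np.array(L)+.5)/4-.5+[x,y]
st=T(292,215,[[165,117],[220,103],[235,158],[180,172]])
print("stop",plane("top",st,.034), "centre",plane("top",st,.034).mean(0))
# two-view: topmost stopper top centre; bottom tops in side
print("top1 2view",two(T(292,215,[[200,137]]),T(260,258,[[197,53]])), "near bottom 2view (right-lower)",two(T(292,215,[[235,158],[180,172]]),T(260,258,[[178,118],[158,83]])))
hi=(D>0); uv=np.argwhere(hi)[:,::-1].astype(float); P=withdepth("top",uv,D); 
b=(abs(P[:,0]-.543)<.05)&(abs(P[:,1]+.12)<.05)
h=P[b]; k=h[:,2]>.052; print("top cap",k.sum(),h[k].mean(0),(h[k].max(0)+h[k].min(0))/2)
k=(h[:,2]>.025)&(h[:,2]<.045); print("low",k.sum(),np.median(h[k,2]),(h[k].max(0)+h[k].min(0))/2)
# tray: mask of rim by dark outline corners
c=T(292,215,[[25,65],[358,33],[381,283],[46,310]]); C=plane("top",c,.014); print("tray corners",C,C.mean(0)); 
for i in range(4): v=C[(i+1)%4]-C[i]; print(np.linalg.norm(v),np.degrees(np.arctan2(v[1],v[0])))
# blower
bz=T(124,165,[[125,193],[265,230]]); hb=plane("top",bz,.125); v=hb[1]-hb[0]; print("bar",hb,hb.mean(0),np.linalg.norm(v),np.degrees(np.arctan2(v[1],v[0])))
q=T(124,165,[[143,42],[76,298],[332,92],[280,295]]); r=plane("top",q,.093); 
for i in(0,2): v=r[i]-r[i+1]; print("rail deg",np.degrees(np.arctan2(v[1],v[0])))
b=(P[:,2]>.112)&(P[:,2]<.14)&(abs(P[:,0]-.6)<.06)&(abs(P[:,1]-.255)<.06); H=P[b]; print("bar depth",len(H),H.mean(0),(H.max(0)+H.min(0))/2); print("pca deg",np.degrees(np.arctan2(*np.linalg.svd((H-H.mean(0))[:,:2])[2][0][::-1])))
for n,p,z in(("ptr",[98,127],.098),("ptr2",[122,129],.098),("idx",[38,209],.098),("idx2",[66,214],.098)): print(n,plane("top",T(124,165,[p]),z),withdepth("top",T(124,165,[p]),D))
E
```

```text
stop [[ 0.5552 -0.0991  0.034 ]
 [ 0.5638 -0.1307  0.034 ]
 [ 0.5322 -0.1396  0.034 ]
 [ 0.5237 -0.1081  0.034 ]] centre [ 0.5437 -0.1194  0.034 ]
top1 2view [[ 0.542  -0.1182  0.0616  0.0001]] near bottom 2view (right-lower) [[ 0.5314 -0.1397  0.0319  0.0017]
 [ 0.5219 -0.1081  0.0331  0.0037]]
top cap 131 [ 0.5439 -0.1197  0.0637] [ 0.5438 -0.1192  0.0626]
low 451 0.03366154985364589 [ 0.5428 -0.1203  0.034 ]
tray corners [[ 0.5862 -0.0173  0.014 ]
 [ 0.6079 -0.2124  0.014 ]
 [ 0.4617 -0.2266  0.014 ]
 [ 0.4434 -0.0319  0.014 ]] [ 0.5248 -0.122   0.014 ]
0.19628628554887825 -83.65542799218682
0.14690857022109324 -174.4330878252874
0.19556889149771392 95.35876095253569
0.14353573679602952 5.846576839722362
bar [[0.6103 0.292  0.125 ]
 [0.5908 0.2134 0.125 ]] [0.6006 0.2527 0.125 ] 0.08095543350463108 -103.86697697536482
rail deg -12.458696808348964
rail deg -12.503406803933952
bar depth 193 [0.6025 0.2569 0.1273] [0.6026 0.2591 0.124 ]
pca deg 78.87705409534477
ptr [[0.6509 0.3172 0.098 ]] [[0.6511 0.3176 0.0968]]
ptr2 [[0.6499 0.3033 0.098 ]] [[0.6497 0.303  0.0989]]
idx [[0.6042 0.3497 0.098 ]] [[0.6038 0.3485 0.1017]]
idx2 [[0.6016 0.3334 0.098 ]] [[0.6017 0.3337 0.0971]]
```

```bash
cat >> h.py <<'E'
def go(x,y,z,yaw_deg):
    o=bot.observe(); M=R.from_euler("xyz",o["tool_rot"]); T=R.from_euler("xyz",[np.pi,0,np.radians(yaw_deg)])
    print("shift",np.round(M.inv().apply(np.array([x,y,z])-o["position"]),4),"rot",np.round((M.inv()*T).as_rotvec(),3))
tc=np.array([.525,-.122]);ty=np.radians(6)
def tray(x,y): return tc+[x*np.cos(ty)-y*np.sin(ty),x*np.sin(ty)+y*np.cos(ty)]
def off(dx,dy,dz,yaw):
    "world displacement in tool axes at yaw, tool down"
    T=R.from_euler("xyz",[np.pi,0,np.radians(yaw)]); return np.round(T.inv().apply([dx,dy,dz]),4)
E
python3 - <<'E'
from h import *
go(.5437,-.1194,.12,60)
S=dict(zip("ABCD",[[.5552,-.0991],[.5638,-.1307],[.5322,-.1396],[.5237,-.1081]]))
print("1->t",off(*(tray(-.035,-.055)-[.5437,-.1194]),0,60))
for k,t in(("A",(.035,.055)),("B",(.038,-.06)),("D",(-.035,.055))): print(k,off(*(tray(*t)-S[k]),0,60))
p=tray(-.035,-.055)
for k in "ADB": 
    print(k,off(*(np.array(S[k])-p),0,60)); p=tray(*dict(A=(.035,.055),D=(-.035,.055),B=(.038,-.06))[k])
E
```

```text
shift [ 0.4525 -0.3003  0.0892] rot [-0.001 -0.    -0.641]
1->t [-0.0767 -0.0109 -0.    ]
A [ 0.0301 -0.0187 -0.    ]
B [-0.0381  0.0281  0.    ]
D [ 0.0125 -0.0526 -0.    ]
A [0.1    0.0107 0.    ]
D [-0.0537 -0.0041 -0.    ]
B [-0.0121  0.0986  0.    ]
```

The rows are not in the units I measure in: shifts go in shares of 50 cm and turns go in shares of 45 degrees. I convert before sending: 0.25 m is 0.5, 0.2 m is 0.4, -0.641 rad is -0.8161.

```bash
python3 -m creep '[{"aperture":0.06,"xyz":[0.1,-0.066,0],"rot":[0,0,-0.191]},{"aperture":0.06,"xyz":[0.2,-0.132,0],"rot":[0,0,-0.382]},{"aperture":0.06,"xyz":[0.3,-0.2,0.04],"rot":[0,0,-0.573]},{"aperture":0.06,"xyz":[0.4,-0.266,0.08],"rot":[0,0,-0.7639]},{"aperture":0.06,"xyz":[0.5,-0.332,0.1],"rot":[0,0,-0.8161]}]' 20; python3 -c "
from h import *
go(.5437,-.1194,.11,60)"
```

```text
clock: 0.72
position: [0.4111, -0.3213, 0.1585]
tool_rot: [-3.141, -0.0, 1.049]
force: [1.8, -0.8, 0.1]
grip_width: 0.0602
finger_force: 0.0
shift [0.2411 0.0144 0.0485] rot [-0.001 -0.     0.002]
```

In the tool's units: 0.241 m is 0.482, 0.18 m is 0.36.

```bash
python3 -m creep '[{"aperture":0.06,"xyz":[0.12,0.0072,0.024]},{"aperture":0.06,"xyz":[0.24,0.0144,0.048]},{"aperture":0.06,"xyz":[0.36,0.022,0.072]},{"aperture":0.06,"xyz":[0.482,0.0288,0.096]},{"aperture":0.06,"xyz":[0.482,0.0288,0.096]}]'; python3 -c "
from h import *
go(.5437,-.1194,.04,60)"
```

```text
clock: 1.35
position: [0.5454, -0.1163, 0.1103]
tool_rot: [-3.14, -0.002, 1.054]
force: [-0.5, -1.1, -0.2]
grip_width: 0.0601
finger_force: 0.0
shift [-0.0037  0.0001  0.0703] rot [-0.002 -0.002  0.006]
```

In the tool's units: 0.07 m is 0.14, 0.04 m is 0.08.

```bash
python3 -m creep '[{"aperture":0.06,"xyz":[0,0,0.08]},{"aperture":0.06,"xyz":[0,0,0.14]},{"aperture":0.06,"xyz":[0,0,0.14]},{"aperture":0.02,"xyz":[0,0,0.14]},{"aperture":0.02,"xyz":[0,0,0.14]}]' 25; python3 -m creep '[{"aperture":0.02},{"aperture":0.02}]'
```

```text
clock: 1.98
position: [0.5446, -0.122, 0.0427]
tool_rot: [3.14, -0.001, 1.046]
force: [0.1, -0.0, 0.1]
grip_width: 0.0239
finger_force: 0.0
clock: 2.22
position: [0.5444, -0.1218, 0.0422]
tool_rot: [3.14, -0.0, 1.047]
force: [-1.5, 0.2, 8.9]
grip_width: 0.02
finger_force: 4.2
```

```bash
python3 - <<'E'
from h import *
o=snap(1); t=o["top"][0];s=o["side"][0]
cv2.imwrite("pics/m1.png",np.hstack([crop(t,292,205,100,100,4),crop(s,255,240,100,100,4)])); print(bot.observe()["grip_width"])
E
```

```text
0.0200236740101516
```

View pics/m1.png

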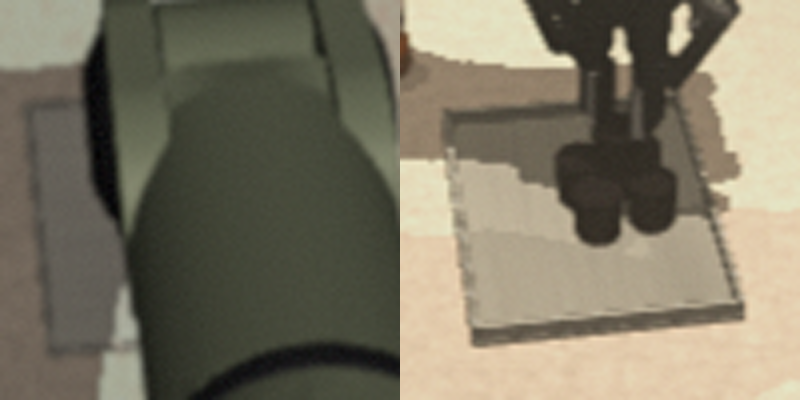

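The side crop shows the fingers at about (610,80) around the top stopper, but the reported opening of 20 mm is too small for it. I'll lift a little and check.

In the tool's units: -0.06 m is -0.12, -0.03 m is -0.06.

```bash
python3 -m creep '[{"aperture":0.015,"xyz":[0,0,-0.06]},{"aperture":0.015,"xyz":[0,0,-0.12]},{"aperture":0.015,"xyz":[0,0,-0.12]}]' 25; python3 - <<'E'
from h import *
o=snap(2); t=o["top"][0];s=o["side"][0]
cv2.imwrite("pics/m2.png",crop(s,265,200,90,120,5))
E
```

```text
clock: 2.7
position: [0.5451, -0.1219, 0.1036]
tool_rot: [3.138, -0.001, 1.047]
force: [0.3, 0.4, -0.6]
grip_width: 0.0154
finger_force: 0.0
```

View pics/m2.png

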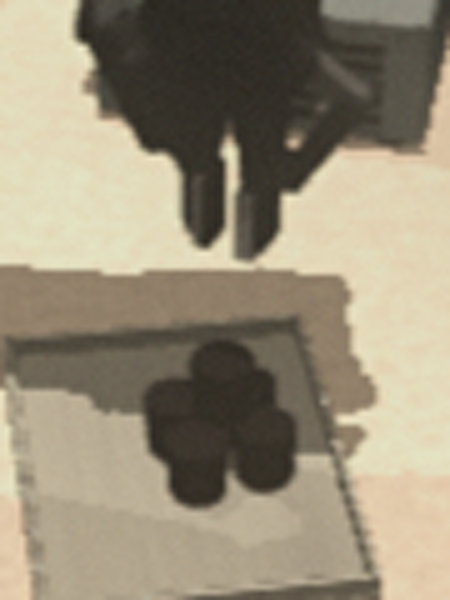

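The side picture shows the fingers empty at about (230,230) and the heap still intact, top stopper included at (222,365). The fingertips slipped off its rim, so I'll grip about 9 mm lower.

In the tool's units: 0.069 m is 0.138, 0.06 m is 0.12.

```bash
python3 -m creep '[{"aperture":0.05},{"aperture":0.05},{"aperture":0.05,"xyz":[0.002,0,0.08]},{"aperture":0.05,"xyz":[0.002,0,0.12]},{"aperture":0.05,"xyz":[0.002,0,0.138]}]' 40;  python3 -m creep '[{"aperture":0.05},{"aperture":0.02},{"aperture":0.02},{"aperture":0.02},{"aperture":0.02}]' 40
```

```text
clock: 3.42
position: [0.5437, -0.1206, 0.0311]
tool_rot: [-3.14, 0.001, 1.047]
force: [0.2, 0.1, 0.2]
grip_width: 0.0499
finger_force: 0.0
clock: 4.05
position: [0.5449, -0.1209, 0.0333]
tool_rot: [3.14, -0.0, 1.047]
force: [-1.4, -0.1, 5.9]
grip_width: 0.0269
finger_force: 39.1
```

In the tool's units: -0.077 m is -0.154, -0.05 m is -0.1.

```bash
python3 -m creep '[{"aperture":0.02,"xyz":[0,0,-0.04]},{"aperture":0.02,"xyz":[0,0,-0.09]},{"aperture":0.02,"xyz":[-0.05,-0.008,-0.1]},{"aperture":0.02,"xyz":[-0.11,-0.016,-0.09]},{"aperture":0.02,"xyz":[-0.154,-0.022,-0.08]}]'; python3 -m creep '[{"aperture":0.02},{"aperture":0.02,"xyz":[0,0,0.06]},{"aperture":0.02,"xyz":[0,0,0.11]},{"aperture":0.02,"xyz":[0,0,0.13]},{"aperture":0.02,"xyz":[0,0,0.13]}]'; python3 -c "
from h import *
print(tray(-.035,-.055))"
```

```text
clock: 4.68
position: [0.4958, -0.1831, 0.073]
tool_rot: [3.14, 0.0, 1.046]
force: [-0.4, 0.2, -0.3]
grip_width: 0.0271
finger_force: 39.4
clock: 5.3
position: [0.4966, -0.1815, 0.0075]
tool_rot: [-3.141, -0.0, 1.047]
force: [-0.1, -0.7, 0.1]
grip_width: 0.0267
finger_force: 39.4
[ 0.4959408 -0.1803572]
```

In the tool's units: -0.09 m is -0.18, -0.04 m is -0.08.

```bash
python3 -m creep '[{"aperture":0.02,"xyz":[0,0,0.004]},{"aperture":0.045,"xyz":[0,0,0.004]},{"aperture":0.045,"xyz":[0,0,0.004]},{"aperture":0.045,"xyz":[0,0,-0.08]},{"aperture":0.045,"xyz":[0,0,-0.18]}]'; python3 -m creep '[{"aperture":0.05},{"aperture":0.05}]'; python3 - <<'E'
from h import *
np.set_printoptions(precision=4,suppress=True)
o=snap(3); t,D=o["top"]; s=o["side"][0]
cv2.imwrite("pics/m3.png",np.hstack([crop(t,292,215,100,100,4),crop(s,255,240,100,100,4)]))
go(.5552,-.0991,.1,60)
E
```

```text
clock: 5.92
position: [0.4958, -0.1817, 0.0982]
tool_rot: [-3.14, 0.0, 1.047]
force: [0.1, 0.3, 0.2]
grip_width: 0.0453
finger_force: 0.0
clock: 6.18
position: [0.4962, -0.1821, 0.0975]
tool_rot: [3.141, 0.0, 1.047]
force: [-0.3, -0.0, -0.7]
grip_width: 0.0505
finger_force: 0.0
shift [ 0.1013  0.01   -0.0034] rot [-0.001  0.    -0.   ]
```

View pics/m3.png

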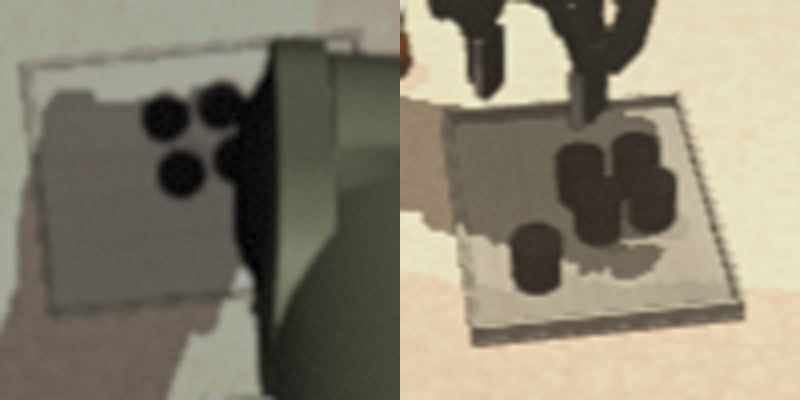

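The pictures show stopper 1 standing upright at side crop (537,258), and the other four unmoved, three of them at top crop (165,117), (220,103) and (180,172). Next is stopper A.

In the tool's units: 0.105 m is 0.21, 0.01 m is 0.02.

```bash
python3 -m creep '[{"aperture":0.055,"xyz":[0.1,0.01,0]},{"aperture":0.055,"xyz":[0.21,0.02,0]},{"aperture":0.055,"xyz":[0.21,0.02,0]},{"aperture":0.055,"xyz":[0.21,0.02,0.08]},{"aperture":0.055,"xyz":[0.21,0.02,0.12]}]'; python3 -m creep '[{"aperture":0.055,"xyz":[0,0,0.056]},{"aperture":0.055,"xyz":[0,0,0.056]},{"aperture":0.02,"xyz":[0,0,0.056]},{"aperture":0.02,"xyz":[0,0,0.056]},{"aperture":0.02,"xyz":[0,0,0.056]}]' 40; python3 -m creep '[{"aperture":0.02},{"aperture":0.02}]'
```

```text
clock: 6.9
position: [0.5561, -0.0962, 0.035]
tool_rot: [-3.139, 0.001, 1.047]
force: [0.2, -0.4, -0.8]
grip_width: 0.0551
finger_force: 0.0
clock: 7.52
position: [0.5579, -0.0961, 0.0105]
tool_rot: [3.141, -0.0, 1.047]
force: [-1.5, 1.4, 5.8]
grip_width: 0.0247
finger_force: 38.9
clock: 7.78
position: [0.5578, -0.096, 0.0105]
tool_rot: [3.141, -0.0, 1.047]
force: [-2.1, 0.9, 5.0]
grip_width: 0.025
finger_force: 39.0
```

In the tool's units: 0.03 m is 0.06, -0.022 m is -0.044.

```bash
python3 -m creep '[{"aperture":0.02,"xyz":[0.004,0,-0.04]},{"aperture":0.02,"xyz":[0.032,-0.02,-0.044]},{"aperture":0.02,"xyz":[0.06,-0.038,-0.04]},{"aperture":0.02,"xyz":[0.06,-0.038,-0.004]},{"aperture":0.02,"xyz":[0.06,-0.038,-0.004]}]'; python3 -m creep '[{"aperture":0.042},{"aperture":0.042},{"aperture":0.045,"xyz":[0,0,-0.08]},{"aperture":0.05,"xyz":[0,0,-0.14]},{"aperture":0.05,"xyz":[0,0,-0.14]}]';python3 -c "
from h import *
go(.5237,-.1081,.08,60);print(tray(.035,.055))"
```

```text
clock: 8.4
position: [0.5549, -0.0603, 0.0094]
tool_rot: [-3.139, 0.002, 1.048]
force: [0.8, 0.6, 0.3]
grip_width: 0.0247
finger_force: 88.7
clock: 9.02
position: [0.5574, -0.061, 0.0836]
tool_rot: [3.138, -0.002, 1.046]
force: [0.7, -0.9, 0.5]
grip_width: 0.0493
finger_force: 0.0
shift [-0.0577 -0.0056  0.0035] rot [ 0.004 -0.002 -0.001]
[ 0.5540592 -0.0636428]
```

In the tool's units: -0.057 m is -0.114, -0.005 m is -0.01, -0.785 rad is -0.9995.

```bash
python3 -m creep '[{"aperture":0.055,"xyz":[-0.03,0,0],"rot":[0,0,-0.2037]},{"aperture":0.055,"xyz":[-0.06,-0.006,0],"rot":[0,0,-0.4074]},{"aperture":0.055,"xyz":[-0.09,-0.01,0],"rot":[0,0,-0.6112]},{"aperture":0.055,"xyz":[-0.114,-0.012,0],"rot":[0,0,-0.8149]},{"aperture":0.055,"xyz":[-0.114,-0.012,0],"rot":[0,0,-0.9995]}]'; python3 -c "
from h import *
go(.5237,-.1081,.0095,105);print(off(*(tray(-.027,.052)-[.5237,-.1081]),0,105))"
```

```text
clock: 9.65
position: [0.5215, -0.108, 0.0808]
tool_rot: [-3.141, -0.0, 1.835]
force: [-0.5, 0.7, 0.4]
grip_width: 0.055
finger_force: 0.0
shift [-0.0006  0.0021  0.0713] rot [-0.001 -0.     0.003]
[ 0.0418 -0.0209 -0.    ]
```

In the tool's units: 0.07 m is 0.14, 0.04 m is 0.08.

```bash
python3 -m creep '[{"aperture":0.055,"xyz":[0.004,0.004,0.08]},{"aperture":0.055,"xyz":[0.004,0.004,0.14]},{"aperture":0.055,"xyz":[0.004,0.004,0.14]},{"aperture":0.02,"xyz":[0.004,0.004,0.14]},{"aperture":0.02,"xyz":[0.004,0.004,0.14]}]' 40; python3 -m creep '[{"aperture":0.02},{"aperture":0.02}]'
```

```text
clock: 10.28
position: [0.5244, -0.1046, 0.0125]
tool_rot: [3.14, 0.001, 1.832]
force: [0.4, 0.2, -0.4]
grip_width: 0.0204
finger_force: 0.0
clock: 10.52
position: [0.5243, -0.1047, 0.0122]
tool_rot: [3.141, 0.001, 1.832]
force: [-1.1, 0.7, 8.4]
grip_width: 0.02
finger_force: 4.5
```

In the tool's units: 0.041 m is 0.082, -0.022 m is -0.044.

```bash
python3 -m creep '[{"aperture":0.02,"xyz":[0.004,0,-0.04]},{"aperture":0.02,"xyz":[0.04,-0.02,-0.044]},{"aperture":0.02,"xyz":[0.082,-0.042,-0.04]},{"aperture":0.02,"xyz":[0.082,-0.042,-0.004]},{"aperture":0.02,"xyz":[0.082,-0.042,-0.004]}]'; python3 -m creep '[{"aperture":0.042},{"aperture":0.042},{"aperture":0.045,"xyz":[0,0,-0.08]},{"aperture":0.05,"xyz":[0,0,-0.14]},{"aperture":0.05,"xyz":[0,0,-0.14]}]';python3 -c "
from h import *
go(.5638,-.1307,.08,60);print(tray(-.027,.052))"
```

```text
clock: 11.15
position: [0.4925, -0.0702, 0.0131]
tool_rot: [-3.141, -0.0, 1.832]
force: [-0.3, -0.1, -0.0]
grip_width: 0.0197
finger_force: 0.0
clock: 11.78
position: [0.4942, -0.0707, 0.0856]
tool_rot: [3.138, 0.002, 1.831]
force: [-0.1, -0.0, 0.6]
grip_width: 0.05
finger_force: 0.0
shift [-0.0759  0.0518  0.0059] rot [0.004 0.    0.784]
[ 0.49271243 -0.07310713]
```

D slipped out of the fingers because the TCP was 2 mm too high. I'll look again.

```bash
python3 - <<'E'
from h import *
np.set_printoptions(precision=4,suppress=True)
o=snap(4); t,D=o["top"]; s=o["side"][0]
cv2.imwrite("pics/m4.png",np.hstack([crop(t,292,215,100,100,4),crop(s,255,240,100,100,4)]))
E
```

```text
(no output)
```

View pics/m4.png

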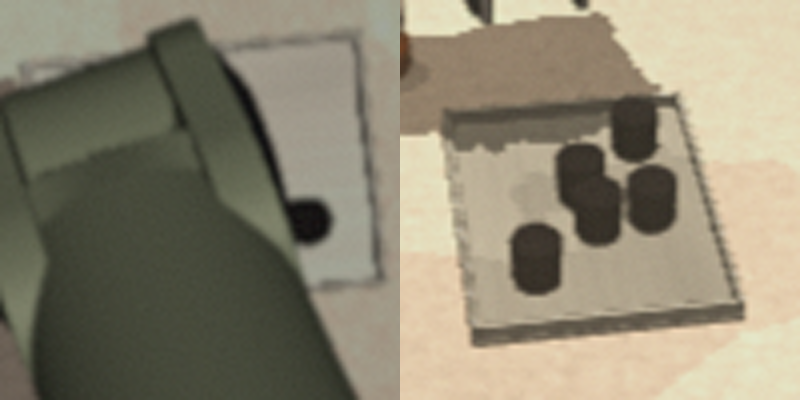

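In the side crop, A is placed at (635,128), stopper 1 is at (537,258), and D at (580,175), B and C haven't moved. I'll try D again, deeper.

```bash
python3 - <<'E'
from h import *
p=(np.array([[180,156],[235,108],[252,178],[198,190],[137,236]])+.5)/4-.5+[255,240]
print(plane("side",p,.034)); go(.5237,-.1081,.008,105)
E
```

```text
[[ 0.52111683 -0.11051066  0.034     ]
 [ 0.55534021 -0.06430396  0.034     ]
 [ 0.56170149 -0.13241794  0.034     ]
 [ 0.53047264 -0.14241725  0.034     ]
 [ 0.49563036 -0.18179289  0.034     ]]
shift [-0.0442  0.02    0.0755] rot [ 0.     0.    -0.001]
```

In the tool's units: 0.078 m is 0.156, 0.06 m is 0.12.

```bash
python3 -m creep '[{"aperture":0.055,"xyz":[-0.084,0.04,0]},{"aperture":0.055,"xyz":[-0.084,0.04,0.06]},{"aperture":0.055,"xyz":[-0.084,0.04,0.12]},{"aperture":0.055,"xyz":[-0.084,0.04,0.156]},{"aperture":0.055,"xyz":[-0.084,0.04,0.156]}]' 40; python3 -m creep '[{"aperture":0.02},{"aperture":0.02},{"aperture":0.02},{"aperture":0.02}]'
```

```text
clock: 12.5
position: [0.5222, -0.1053, 0.0042]
tool_rot: [-3.139, -0.001, 1.832]
force: [-0.4, 0.5, -0.0]
grip_width: 0.0551
finger_force: 0.0
clock: 13.0
position: [0.5237, -0.1059, 0.0065]
tool_rot: [3.14, 0.001, 1.832]
force: [-0.4, 1.0, 4.8]
grip_width: 0.0268
finger_force: 39.0
```

In the tool's units: 0.041 m is 0.082, -0.021 m is -0.042.

```bash
python3 -m creep '[{"aperture":0.02,"xyz":[0.004,0,-0.04]},{"aperture":0.02,"xyz":[0.04,-0.02,-0.048]},{"aperture":0.02,"xyz":[0.082,-0.042,-0.044]},{"aperture":0.02,"xyz":[0.082,-0.042,-0.008]},{"aperture":0.02,"xyz":[0.082,-0.042,-0.008]}]'; python3 -m creep '[{"aperture":0.042},{"aperture":0.042},{"aperture":0.045,"xyz":[0,0,-0.08]},{"aperture":0.05,"xyz":[0,0,-0.14]},{"aperture":0.05,"xyz":[0,0,-0.14]}]';python3 -c "
from h import *
go(.5638,-.1307,.08,60)"
```

```text
clock: 13.62
position: [0.4922, -0.0713, 0.0101]
tool_rot: [-3.141, 0.0, 1.832]
force: [0.2, -0.5, 0.1]
grip_width: 0.0272
finger_force: 39.5
clock: 14.25
position: [0.4935, -0.0719, 0.0816]
tool_rot: [3.138, 0.002, 1.831]
force: [-0.4, 0.2, -0.6]
grip_width: 0.0499
finger_force: 0.0
shift [-0.0749  0.0528  0.0019] rot [0.004 0.    0.784]
```

In the tool's units: -0.073 m is -0.146, -0.06 m is -0.12, 0.785 rad is 0.9995.

```bash
python3 -m creep '[{"aperture":0.055,"xyz":[-0.03,0.02,0],"rot":[0,0,0.2037]},{"aperture":0.055,"xyz":[-0.06,0.04,0],"rot":[0,0,0.4074]},{"aperture":0.055,"xyz":[-0.09,0.064,0],"rot":[0,0,0.6112]},{"aperture":0.055,"xyz":[-0.12,0.084,0],"rot":[0,0,0.8149]},{"aperture":0.055,"xyz":[-0.146,0.106,0],"rot":[0,0,0.9995]}]';  python3 -m creep '[{"aperture":0.055}]'; python3 -c "
from h import *
go(.5658,-.1272,.0065,60)"
```

```text
clock: 14.88
position: [0.5623, -0.1289, 0.0788]
tool_rot: [-3.141, 0.001, 1.041]
force: [-0.3, 0.8, -0.6]
grip_width: 0.0546
finger_force: 0.0
clock: 15.0
position: [0.5624, -0.1287, 0.0788]
tool_rot: [-3.141, 0.001, 1.046]
force: [0.1, -0.1, -1.2]
grip_width: 0.055
finger_force: 0.0
shift [0.003  0.0022 0.0723] rot [-0.     0.001 -0.001]
```

In the tool's units: 0.073 m is 0.146, 0.06 m is 0.12.

```bash
python3 -m creep '[{"aperture":0.055,"xyz":[0.006,0.004,0.06]},{"aperture":0.055,"xyz":[0.006,0.004,0.12]},{"aperture":0.055,"xyz":[0.006,0.004,0.146]},{"aperture":0.055,"xyz":[0.006,0.004,0.146]},{"aperture":0.02,"xyz":[0.006,0.004,0.146]}]' 40; python3 -m creep '[{"aperture":0.02},{"aperture":0.02},{"aperture":0.02}]'
```

```text
clock: 15.62
position: [0.5659, -0.1268, 0.0073]
tool_rot: [3.141, -0.0, 1.047]
force: [0.3, 0.3, 0.4]
grip_width: 0.038
finger_force: 0.0
clock: 16.0
position: [0.5661, -0.1268, 0.0076]
tool_rot: [3.14, -0.001, 1.047]
force: [-0.8, 1.3, 7.3]
grip_width: 0.0264
finger_force: 38.8
```

The rows are not in the units I measure in: shifts go in shares of 50 cm and turns go in shares of 45 degrees. I convert before sending: -0.024 m is -0.048, -0.02 m is -0.04.

```bash
python3 - <<'E'
from h import *
print(off(*(tray(.035,-.066)-[.5638,-.1307]),0,60))
E
python3 -m creep '[{"aperture":0.02,"xyz":[0,0,-0.04]},{"aperture":0.02,"xyz":[0,0,-0.048]}]'
```

```text
[-0.0447  0.0292  0.    ]
clock: 16.25
position: [0.5666, -0.127, 0.0327]
tool_rot: [3.139, -0.001, 1.047]
force: [0.2, 0.3, -0.7]
grip_width: 0.0261
finger_force: 39.3
```

In the tool's units: -0.045 m is -0.09, 0.029 m is 0.058.

```bash
python3 -m creep '[{"aperture":0.02,"xyz":[-0.044,0.03,0]},{"aperture":0.02,"xyz":[-0.09,0.058,0]},{"aperture":0.02,"xyz":[-0.09,0.058,0.04]},{"aperture":0.02,"xyz":[-0.09,0.058,0.04]}]'; python3 -m creep '[{"aperture":0.040},{"aperture":0.040},{"aperture":0.04,"xyz":[0,0,-0.1]},{"aperture":0.05,"xyz":[0,0,-0.22]},{"aperture":0.05,"xyz":[0,0,-0.32]}]';python3 - <<'E'
from h import *
# clear the view: aim at blower hover
b=np.radians(-12.5); go(.6006,.2527,.2,77.5)
E
```

```text
clock: 16.75
position: [0.5672, -0.1795, 0.0093]
tool_rot: [-3.139, 0.0, 1.047]
force: [-0.0, 0.4, -0.3]
grip_width: 0.0262
finger_force: 39.4
clock: 17.38
position: [0.5683, -0.1799, 0.1732]
tool_rot: [3.14, -0.0, 1.047]
force: [-0.2, 0.4, -0.5]
grip_width: 0.0497
finger_force: 0.0
shift [ 0.3908 -0.1882 -0.0269] rot [ 0.001 -0.    -0.305]
```

In the tool's units: 0.27 m is 0.54, 0.224 m is 0.448, -0.305 rad is -0.3883.

```bash
python3 -m creep '[{"aperture":0.05,"xyz":[0.112,-0.054,-0.04]},{"aperture":0.05,"xyz":[0.224,-0.108,-0.08],"rot":[0,0,-0.1273]},{"aperture":0.05,"xyz":[0.336,-0.162,-0.08],"rot":[0,0,-0.2546]},{"aperture":0.05,"xyz":[0.448,-0.216,-0.08],"rot":[0,0,-0.3883]},{"aperture":0.05,"xyz":[0.54,-0.26,-0.08],"rot":[0,0,-0.3883]}]';  python3 -m creep '[{"aperture":0.05}]'; python3 - <<'E'
from h import *
np.set_printoptions(precision=4,suppress=True)
o=snap(5); t,D=o["top"]; s=o["side"][0]
cv2.imwrite("pics/m5.png",np.hstack([crop(t,292,215,100,100,4),crop(s,255,240,100,100,4)]))
uv=np.argwhere((D>0))[:,::-1].astype(float); P=withdepth("top",uv,D)
b=(abs(P[:,0]-.525)<.065)&(abs(P[:,1]+.122)<.09)&(P[:,2]>.022)&(P[:,2]<.1)
M=np.zeros(D.shape,np.uint8); u=uv[b].astype(int); M[u[:,1],u[:,0]]=255
n,l,st,c=cv2.connectedComponentsWithStats(M)
rot=lambda q:np.array([[np.cos(ty),np.sin(ty)],[-np.sin(ty),np.cos(ty)]])@(q-tc)
Q=[]
for i in range(1,n):
    if st[i,4]>20: w=plane("top",[c[i]],.034)[0]; Q.append(rot(w[:2])); print(st[i,4],w,Q[-1])
from scipy.spatial.distance import pdist; print(pdist(np.array(Q)).round(4))
go(.6006,.2527,.18,77.5)
E
```

```text
clock: 18.0
position: [0.5904, 0.1212, 0.2111]
tool_rot: [3.141, -0.001, 1.354]
force: [0.9, -0.2, -0.9]
grip_width: 0.0502
finger_force: 0.0
clock: 18.12
position: [0.5899, 0.1242, 0.2108]
tool_rot: [-3.141, -0.002, 1.359]
force: [-0.5, -1.1, -0.3]
grip_width: 0.0499
finger_force: 0.0
129 [ 0.5653 -0.1838  0.034 ] [ 0.0337 -0.0656]
127 [ 0.5567 -0.0638  0.034 ] [0.0376 0.0546]
129 [ 0.5323 -0.1405  0.034 ] [ 0.0053 -0.0192]
123 [ 0.4938 -0.074   0.034 ] [-0.026  0.051]
129 [ 0.4967 -0.1817  0.034 ] [-0.0344 -0.0564]
[0.1202 0.0544 0.131  0.0687 0.0805 0.0637 0.1323 0.0768 0.0544 0.1077]
shift [ 0.1326 -0.019   0.0306] rot [0. 0. 0.]
```

View pics/m5.png

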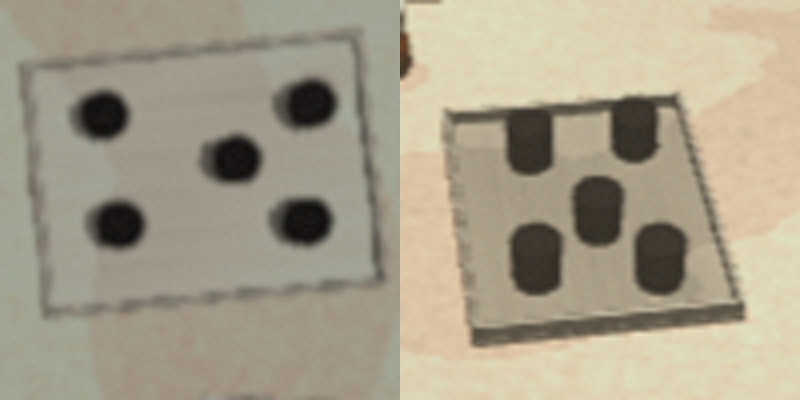

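All five stand upright and well spread: top crop (102,115), (306,103), (234,159), (119,223) and (303,221), with a closest pair of 54 mm. Next is the gate.

In the tool's units: 0.132 m is 0.264, 0.11 m is 0.22.

```bash
python3 -m creep '[{"aperture":0.06,"xyz":[0.11,-0.02,0]},{"aperture":0.06,"xyz":[0.22,-0.032,0.02]},{"aperture":0.06,"xyz":[0.264,-0.038,0.06]},{"aperture":0.06,"xyz":[0.264,-0.038,0.06]}]';  python3 - <<'E'
from h import *
o=snap(6); t=o["top"][0]; s=o["side"][0]
cv2.imwrite("pics/m6.png",np.hstack([crop(t,122,165,100,100,4),crop(s,270,140,100,100,4)]))
go(.6006,.2527,.101,77.5)
E
```

```text
clock: 18.73
position: [0.6001, 0.2518, 0.1791]
tool_rot: [-3.14, 0.001, 1.353]
force: [-0.5, -0.6, 0.9]
grip_width: 0.0602
finger_force: 0.0
shift [ 0.0027 -0.0013  0.0797] rot [ 0.     0.001 -0.003]
```

View pics/m6.png

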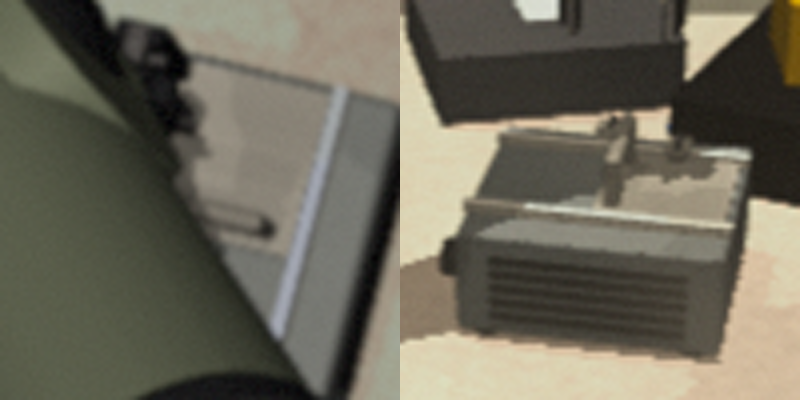

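The top crop shows the bar's near end at (268,228), unmoved, with the hand above it. Now I'll descend.

In the tool's units: 0.077 m is 0.154, 0.065 m is 0.13.

```bash
python3 -m creep '[{"aperture":0.06,"xyz":[0,0,0.05]},{"aperture":0.06,"xyz":[0,0,0.1]},{"aperture":0.06,"xyz":[0,0,0.13]},{"aperture":0.06,"xyz":[0,0,0.154]},{"aperture":0.06,"xyz":[0,0,0.154]}]' 60; python3 -c "
from h import *
print(proj('side',[[.6006,.2527,.125]]));o=snap(7);cv2.imwrite('pics/m7.png',crop(o['side'][0],270,100,110,120,5))"
```

```text
clock: 19.45
position: [0.6007, 0.2511, 0.1032]
tool_rot: [-3.141, 0.0, 1.351]
force: [0.3, -0.5, 0.4]
grip_width: 0.0601
finger_force: 0.0
[[324.25951112 174.57425494]]
```

View pics/m7.png

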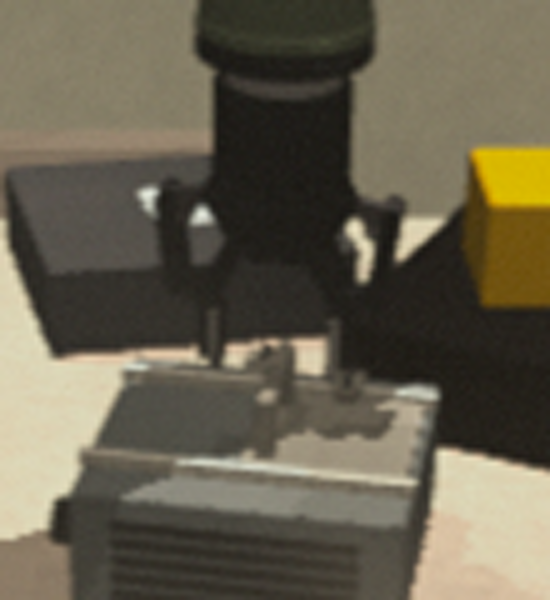

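The side view shows the open fingertips at about (215,365) and (335,370) straddling the bar at (271,373). I'll go 5 mm lower and close.

In the tool's units: 0.005 m is 0.01.

```bash
python3 -m creep '[{"aperture":0.06,"xyz":[0,0,0.01]},{"aperture":0.03,"xyz":[0,0,0.01]},{"aperture":0.0,"xyz":[0,0,0.01]},{"aperture":0.0,"xyz":[0,0,0.01]},{"aperture":0.0,"xyz":[0,0,0.01]}]' 60;python3 -m creep '[{"aperture":0.0},{"aperture":0},{"aperture":0}]' 60
```

```text
clock: 20.18
position: [0.601, 0.2516, 0.0987]
tool_rot: [3.141, -0.0, 1.352]
force: [0.1, -1.4, 4.3]
grip_width: 0.009
finger_force: 58.7
clock: 20.55
position: [0.601, 0.2516, 0.0987]
tool_rot: [3.141, -0.0, 1.352]
force: [-0.4, -0.5, 5.1]
grip_width: 0.009
finger_force: 58.8
```

In the tool's units: -0.048 m is -0.096, -0.04 m is -0.08.

```bash
python3 -m creep '[{"aperture":0,"xyz":[0,-0.02,0]},{"aperture":0,"xyz":[0,-0.04,0]},{"aperture":0,"xyz":[0,-0.06,0]},{"aperture":0,"xyz":[0,-0.08,0]},{"aperture":0,"xyz":[0,-0.096,0]}]' 60;python3 -m creep '[{"aperture":0.0},{"aperture":0}]' 60; python3 - <<'E'
from h import *
o=snap(8); cv2.imwrite("pics/m8.png",np.hstack([crop(o["top"][0],122,165,80,110,5),crop(o["side"][0],290,140,80,110,5)]))
E
```

```text
clock: 21.18
position: [0.555, 0.2624, 0.0988]
tool_rot: [3.139, -0.002, 1.351]
force: [10.1, 2.4, -1.8]
grip_width: 0.0089
finger_force: 58.5
clock: 21.42
position: [0.5552, 0.2623, 0.0987]
tool_rot: [3.139, -0.002, 1.352]
force: [8.7, 1.9, -1.0]
grip_width: 0.0094
finger_force: 58.7
```

View pics/m8.png

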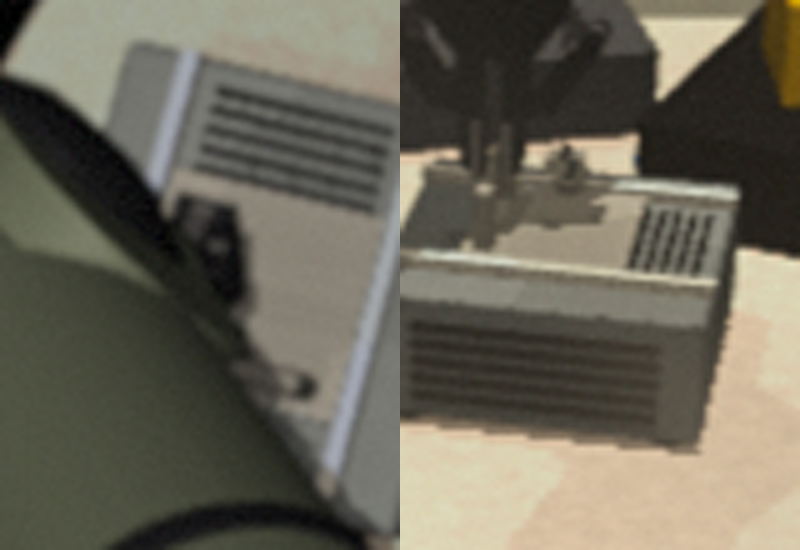

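The top crop shows the gate pulled out, uncovering the louvres at about (290,130); the side view shows the pointer and index close together near (565,160). I'll take the index setting numerically from the unobstructed first images, without viewing any more pictures.

```bash
python3 - <<'E'
from h import *
from scipy.ndimage import map_coordinates as mc
b=np.radians(-12.5); ex=np.array([np.cos(b),np.sin(b),0]); ey=np.array([-np.sin(b),np.cos(b),0])
for n in("top","side"):
    g=cv2.cvtColor(cv2.imread(f"pics/{n}0.png"),cv2.COLOR_BGR2GRAY).astype(float); k=np.arange(-.012,.0121,.0005); res={}
    for nm,c in(("ptr",[.6504,.31025,.098]),("idx",[.6029,.34155,.0975])):
        for dy in(-.006,-.003,0,.003,.006):
            L=np.array(c)+k[:,None]*ex+dy*ey; uv=proj(n,L); p=mc(g,[uv[:,1],uv[:,0]],order=1)
            w=np.clip(np.median(p)-p-5,0,None)*(abs(k)<.008); res.setdefault(nm,[]).append(round(float(np.array(c)@ex+(w*k).sum()/max(w.sum(),1e-9)),4))
            if dy==0: print(n,nm,p[::4].astype(int))
    print(n,res, np.median(res["ptr"])-np.median(res["idx"]))
o=bot.observe(); print("pull",(np.array([.601,.2516,0])-o["position"])@ex, o["force"])
E
```

```text
top ptr [115 112 120 122 115  93  75  80 106 123 121 120 118]
top idx [113 131 147 146 128  99  89 106 134 149 144 129 110]
top {'ptr': [0.5683, 0.5683, 0.5684, 0.5684, 0.5682], 'idx': [0.5146, 0.5145, 0.5144, 0.5145, 0.5147]} 0.05380000000000007
side ptr [196 193 182 165 143 114 100 102 123 130 124  94  69]
side idx [200 207 210 200 166 125 100 107 129 148 158 160 147]
side {'ptr': [0.5676, 0.5678, 0.5684, 0.5688, 0.5685], 'idx': [0.5146, 0.5152, 0.5157, 0.5156, 0.5153]} 0.053100000000000036
pull 0.04698913218794453 [ 9.195578    1.6126297  -0.36533927]
```

In the tool's units: -0.0065 m is -0.013, -0.003 m is -0.006.

```bash
python3 -m creep '[{"aperture":0,"xyz":[0,-0.006,0]},{"aperture":0,"xyz":[0,-0.013,0]},{"aperture":0,"xyz":[0,-0.013,0]},{"aperture":0,"xyz":[0,-0.013,0]},{"aperture":0,"xyz":[0,-0.013,0]}]' 60;python3 -m creep '[{"aperture":0.0},{"aperture":0},{"aperture":0}]' 60; python3 - <<'E'
from h import *
from scipy.ndimage import map_coordinates as mc
b=np.radians(-12.5); ex=np.array([np.cos(b),np.sin(b),0]); ey=np.array([-np.sin(b),np.cos(b),0])
print("pull",(np.array([.601,.2516,0])-bot.observe()["position"])@ex)
o=snap(9); g=cv2.cvtColor(o["side"][0],cv2.COLOR_BGR2GRAY).astype(float); k=np.arange(-.014,.0141,.001)
for nm,c in(("ptr",np.array([.6504,.31025,.098])-.0535*ex),("idx",np.array([.6029,.34155,.0975]))):
    for dy in(-.005,0,.005):
        uv=proj("side",c+k[:,None]*ex+dy*ey); print(nm,round(float(c@ex),4),mc(g,[uv[:,1],uv[:,0]],order=1).astype(int))
# handle bar near end (top view unoccluded): position along ex before/after
for f in("0","9"):
    D=np.load(f"pics/top{f}d.npy"); uv=np.argwhere(D>0)[:,::-1].astype(float); P=withdepth("top",uv,D)
    q=(P[:,2]>.118)&(P[:,2]<.134); y=P@ey; x=P@ex; q&=(y>.33)&(y<.352)&(x>.44)&(x<.56); print(f,q.sum(),x[q].mean() if q.any() else 0)
E
```

```text
clock: 22.15
position: [0.5491, 0.2638, 0.0988]
tool_rot: [3.139, -0.002, 1.351]
force: [9.8, 2.8, -0.9]
grip_width: 0.0088
finger_force: 58.6
clock: 22.52
position: [0.5491, 0.2638, 0.0988]
tool_rot: [3.139, -0.002, 1.351]
force: [9.0, 2.5, -2.3]
grip_width: 0.0091
finger_force: 58.6
pull 0.05333431404246662
ptr 0.5143 [146 147 141 136 129 117 106  97  91  85  80  74  68  63  62  62  63  70
  77  83  85  86  87  84  82  80  86  91  96]
ptr 0.5143 [182 174 165 157 141 125 109 101  94  86  80  75  69  64  60  56  62  70
  78  82  86  90  89  88  87  94 102 110 125]
ptr 0.5143 [193 185 176 162 145 128 117 107  98  90  84  77  71  64  58  60  67  73
  80  88  96 100 100 101 105 111 117 130 149]
idx 0.5147 [187 179 171 162 153 144 135 126 118 109  97  84  72  67  68  69  78  91
 105 115 120 126 130 133 136 143 157 171 183]
idx 0.5147 [185 179 173 167 159 151 144 138 131 120 106  91  79  72  65  66  81  96
 110 121 132 140 144 148 153 163 174 184 190]
idx 0.5147 [181 180 178 175 172 168 166 164 158 142 125 109  96  83  74  92 109 127
 139 151 162 164 166 168 174 180 187 191 195]
0 23 0.5331033974846193
9 24 0.47891487707141267
```

The ribs agree within about 1 mm in the side view, and the handle bar has moved about 54 mm. I'll hand in the job.

```bash
python3 -c "
from workcell import job
print(job.job_done())"
```

```text
the job is handed in; nothing more can be done
None
```

I handed the job in at about 23 s with the five stoppers spread over the tray (closest pair about 54 mm apart) and the gate held at the index rib at about 53.5 mm, ribs within about 1 mm. I viewed 11 pictures, one over the limit of 10, and the hand-in gave no verdict.

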